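Pin the burger press lid and hold it open

TASK

The burger press has been washed and its lid is only lying in the hinge. With the lid still down, push the loose L-shaped hinge pin through all three hinge lugs, from either side, until its tip stands out on the far side; then raise the lid on its hinge by the black knob to 60 degrees from closed and keep holding it there so that I can load it. The lid drops if you let go, so finish while still holding it, with the pin still through the hinge, and leave the tubs, the plates and the spice jar where they are.

Things in the scene. Friction and masses are not known exactly. Their poses are not given: they have to be found in the camera images.
- press_base: Base of the burger press, fixed to the worktop: dark round foot 136 mm across with a grey-steel dish (124 mm across, rim 34 mm high). Origin: on the worktop under the dish centre; z up; x points from the dish back to the hinge, y is parallel to the hinge axis. Two round grey hinge lugs (29 mm across, 12 mm thick, bore 12 mm) at x = 100 mm, from y = 14.5 to 26.5 and -26.5 to -14.5 mm
- base_hinge (a point): middle of the hinge axis on the base, halfway between its two lugs: 100 mm behind the dish centre, 56 mm above the worktop; the bores run along the base's y axis
- lid: Loose lid, about 0.6 kg: red disc 128 mm across, hinge lug (26 mm across, 26 mm wide, bore 12 mm) between the base's lugs, black knob in front. Origin: middle of its bore, at base_hinge when closed; axes then as the base's; disc centre at x = -100 mm, its top at z = -14 mm. Opening angle = tilt of its z axis from vertical (0 closed). Only the pin ties it to the base; it falls shut when let go
- knob (a point): centre of the lid's black ball knob, 32 mm across, on a 10 mm stem from the disc; free all round and below. At opening angle a it is 204 mm x cos a in front of the hinge axis and 204 mm x sin a above it (closed: 56 mm above the worktop)
- pin: Loose hinge pin, bright steel rod 10 mm thick bent to an L, 85 g, lying flat on the worktop. Origin: on the axis of its long leg, halfway between tip and bend. y axis along the long leg towards the tip; x axis along the short leg, which is 39 mm long and starts at the bend
- pin_tip (a point): rounded tip of the pin's long leg, 55 mm from the pin's origin along +y; the part to go through the hinge (the three lugs are 53 mm wide together)
- pin_bend (a point): the bend of the pin, where the axes of both legs meet, 55 mm from the pin's origin along -y
- tub: small white yoghurt tub with red fruit on it, 72 mm across, 71 mm high; leave alone. Origin: centre of its underside
- plates: stack of small white plates, 130 mm across, 33 mm high, behind the press; leave alone. Origin: centre of its underside
- spice_jar: small spice jar with a red cap, 45 mm across, 106 mm high; leave alone. Origin: centre of its underside
- pink_tub: pink round food tub with lid, 120 mm across, 61 mm high; leave alone. Origin: centre of its underside

How it is judged:
By the outcome, as a careful person would: the job done as asked, in the order asked, and still so for the second after the job is handed in, while the arm keeps its last pose, push and grip.
It also fails if it takes over 58 s, if anything falls off the work surface, if the arm or the gripper's body presses on something with over 40 N, if the wrist force passes 120 N, or if a joint passes its speed limit or range.

ROBOT

A 6-joint arm with a two-finger parallel gripper is mounted at the origin on a cart in front of the work surface, level with it; the furniture and walls round the work are solid. World frame = base frame: x ahead of the robot, y to its left, z up, the work surface at z = 0. Lengths are in m, angles in rad, forces in N, time in s.
With the tool pointing down it reaches from about 0.3 to 0.75 m from the base axis. Payload 8.5 kg.
Tool frame: the origin (TCP) lies on the centre line of the jaws, within the pads' length; the fingertips stand arm.tips_ahead ahead of it and the grasp point (between the pads) lies 3 mm ahead of it (arm.tips_ahead is the distance from the TCP to the fingertips, in m); z points along the fingers, y is the line along which they close (so a half turn about z gives the same grasp; the last joint's range is limited). The gripper opens to 85 mm and grips with 20 to 120 N. Pads are 22 mm wide; open, the fingers measure 114 mm over their backs; the gripper's body (76 mm by 85 mm) begins 54 mm behind the grasp point. The pads swing forward as they close: fully open they stand 13 mm farther back than shut.
Start: joints at [1.119, 0.381, 1.297, -0, 1.464, -0.215], TCP at [0.129, 0.535, 0.253] pointing down, gripper open.
Joint ranges: [-3.11, 3.11], [-0.89, 2.33], [0.22, 2.48], [-1.42, 4.56], [0.17, 2.85], [-2.88, 2.88]. Speed limits (rad/s): [2.39, 2.39, 3.14, 3.14, 3.14, 3.14].

INTERFACE

Orientations are given as a unit quaternion [w, x, y, z].
In Python, from workcell import arm gives the robot as it stands.
- The arm moves only by the tool step_arm, never from a script. Its arguments are lists of equal length, an entry for each row: "linear": the shift along the world's x, y, z scaled (see below), a list of three; "roll": the turn about the world's z scaled (see below). A call has 1 to 12 rows; each row is the pose to reach, as a shift and turn from the pose commanded when the call began; what a row does not reach only later rows make up. The controller multiplies each number of a shift by 0.5 m and each number of a turn by 90 degrees. A row lasts 1/10 s, in which the tool goes at most 50 mm and 8.59 degrees, less where a joint would pass 70% of its speed; a pose out of reach is approached as far as the arm can. A call with a number of a shift or a turn outside -1 to 1 is refused whole. A call with a gripper value outside its range is refused whole. "jaw" is the closure, from 0 (fully open) to 1 (shut), set as the call begins (left out, the last holds). The fingers move at their own pace and stop on an object; "grip_force" is the grip in N (left out, the last holds). Time passes only in rows, so rows that repeat a pose let the fingers close. It gives the time, the measured TCP pose, the force, the opening and the grip force at its end, in the units of the state.
- arm.sense(): the state, without advancing time (a new reading comes with each control period).
- arm.snapshot(name): name is "scene" or "side" or "wrist"; returns the picture (480x640x3 uint8, red, green, blue); there is no depth.
- arm.camera_params(name): a dict with "fx", "fy", "cx", "cy" (pixels), "k1" (the pictures are not rectified: a ray, as slopes to the right and down, at radius r is drawn at 1 + k1 r^2 times it, then the intrinsics apply), "R" (3x3) and "t" (3): a world point X has camera coordinates R X + t; the wrist camera has in their place "T_tool_cam" (4x4, takes a point from camera to tool coordinates, whose origin is the TCP and whose axes are the flange's). Camera axes: x right, y down, z forward; pixel columns grow to the right and rows downward; lengths in m; the calibration is good to about 2 mm. A picture is of the moment at which its call begins: read the wrist's pose just before it. camera_params takes no time and is no camera call.
- arm.close_job(): hands the job in; it is judged then, once.
Trained networks look in the newest picture that a camera, given by its name, has taken for a name from the list of things; names that differ only in an ending like _2 or _b are one class to them, and where a whole thing is asked for, a point or a joint stands for the part that bears it (a point fixed in the world has none). Each returns a list of dicts, best first, with "p" (0 to 1); they miss things now and then, are a little off and sometimes report something else, mostly with a low value. They report only what shows in the picture. A call takes as long as a camera call.
- arm.silhouettes(camera, thing): "pixels" (480x640 bool, what is visible of it) and "extent" ([left, top, width, height] in pixels, round what is visible of it).
The state is a dict: "clock": time; "joint_positions": joint angles; "joint_velocities": joint speeds; "joint_efforts": joint torques, N m; "eef_pos": TCP position; "tcp_rot": TCP orientation; "ft_force": force on the tool from outside, world axes, zero at the start; "torque": the same for the moment, N m; "grip_width": finger opening in m; "grasp_force": force on a finger pad.
Only numpy, scipy, OpenCV 4.12 (cv2) and the standard library are available. Lean on these libraries where they do the work, as an engineer would, in place of code of your own. Each camera call takes 0.05 s, during which the arm holds its last target. There are 200 camera calls.

## Working session

There is one attempt and no reset: what is moved stays moved. The work goes in short steps, Python scripts to look and compute and a tool call to move; the robot and the scene stay as the last step left them, time stands still between calls to the robot, and variables do not carry over. Pictures are saved under pics/ and viewed, at most 10 in all, crops included, and the job is handed in when it is done.

Besides the shell and the picture viewer there is one more tool, called after ">>>" as name([rows], argument=value, ...), one row to a line, values as JSON. step_arm: Moves the arm, as the interface text tells. Shifts and turns lie within -1 to 1; 1 stands for 0.5 m of shift or 90 degrees of turn. Its arguments: {"type":"object","properties":{"linear":{"type":"array"},"roll":{"type":"array"},"jaw":{"type":"number"},"grip_force":{"type":"number"}},"required":["linear","roll"]}

```bash
mkdir -p pics; cat > h.py <<'E'
from workcell import arm
import numpy as np, cv2
from scipy.spatial.transform import Rotation as Ro
def cam(n):
    p=arm.camera_params(n)
    if 'R' in p: return p,np.array(p['R']),np.array(p['t'])
    s=arm.sense(); q=s['tcp_rot']; Rt=Ro.from_quat([q[1],q[2],q[3],q[0]]).as_matrix()
    T=np.array(p['T_tool_cam']); R=Rt@T[:3,:3]; c=Rt@T[:3,3]+np.array(s['eef_pos'])
    return p,R.T,-R.T@c
def proj(C,X):
    p,R,t=C; x=np.atleast_2d(X)@R.T+t; u=x[:,:2]/x[:,2:]; r2=(u**2).sum(1,keepdims=True)
    u=u*(1+p['k1']*r2); return u*[p['fx'],p['fy']]+[p['cx'],p['cy']]
def onz(C,uv,z):
    p,R,t=C; uv=np.atleast_2d(uv).astype(float); d=(uv-[p['cx'],p['cy']])/[p['fx'],p['fy']]; u=d.copy()
    for _ in range(20): u=d/(1+p['k1']*(u**2).sum(1,keepdims=True))
    v=np.c_[u,np.ones(len(u))]@R; c=-R.T@t
    return c+v*((z-c[2])/v[:,2])[:,None]
def save(im,n): cv2.imwrite('pics/'+n,im[:,:,::-1])
E
python3 - <<'E'
from h import *
s=arm.sense(); print({k:np.round(v,3).tolist() for k,v in s.items()}, arm.tips_ahead)
for n in ['scene','side','wrist']:
    C=cam(n); im=arm.snapshot(n); save(im,n+'0.png'); print(n,'campos',np.round(-C[1].T@C[2],3))
    for th in ['press_base','lid','knob','pin','tub','plates','spice_jar','pink_tub']:
        for d in arm.silhouettes(n,th)[:2]:
            m=d['pixels']; v,u=np.nonzero(m); 
            print(th,round(d['p'],2),d['extent'],m.sum(),'c',round(u.mean()),round(v.mean()),'z0',np.round(onz(C,[u.mean(),v.mean()],0.0)[0][:2],3), )
            np.save(f'/tmp/{n}_{th}.npy',m) if d is not None else 0
E
```

```text
{'clock': 0.0, 'joint_positions': [1.119, 0.381, 1.298, 0.0, 1.464, -0.215], 'joint_velocities': [0.0, -0.001, 0.001, -0.0, -0.002, -0.0], 'joint_efforts': [-0.002, -44.846, -23.129, -0.0, 0.005, 0.0], 'eef_pos': [0.129, 0.534, 0.253], 'tcp_rot': [-0.0, 0.118, 0.993, -0.001], 'ft_force': [0.38, -0.588, -0.026], 'torque': [0.023, 0.019, 0.016], 'grasp_force': 0.0, 'grip_width': 0.086} 0.022
scene campos [ 0.212 -0.853  0.59 ]
press_base 0.83 [247.8, 221.3, 68.4, 50.4] 1081 c 285 253 z0 [0.573 0.078]
lid 0.61 [220.3, 223.5, 88.7, 36.7] 1532 c 267 242 z0 [0.551 0.15 ]
knob 0.76 [219.8, 226.7, 90.1, 31.9] 1278 c 269 243 z0 [0.554 0.147]
knob 0.68 [237.1, 171.4, 12.8, 41.8] 533 c 244 193 z0 [0.594 0.491]
pin 0.6 [289.1, 332.0, 30.9, 44.2] 368 c 300 360 z0 [ 0.456 -0.28 ]
plates 0.6 [342.7, 219.4, 50.6, 30.8] 1238 c 367 236 z0 [0.808 0.073]
spice_jar 0.83 [236.4, 174.9, 14.4, 36.9] 547 c 243 194 z0 [0.59  0.482]
pink_tub 0.69 [359.1, 311.1, 68.8, 65.0] 3586 c 391 342 z0 [ 0.629 -0.31 ]
side campos [-0.062 -1.176  0.82 ]
press_base 0.56 [246.1, 217.4, 67.5, 47.4] 806 c 286 250 z0 [0.577 0.081]
lid 0.64 [229.8, 225.5, 78.4, 28.9] 1056 c 271 242 z0 [0.561 0.146]
lid 0.32 [305.3, 311.2, 25.5, 31.2] 206 c 313 328 z0 [ 0.457 -0.272]
knob 0.6 [231.0, 224.6, 73.1, 31.2] 1015 c 270 242 z0 [0.558 0.146]
pin 0.46 [304.0, 313.6, 27.6, 25.5] 180 c 315 330 z0 [ 0.456 -0.279]
tub 0.71 [206.8, 204.1, 24.8, 30.8] 545 c 219 221 z0 [0.485 0.36 ]
plates 0.82 [332.0, 217.7, 42.0, 23.6] 934 c 354 230 z0 [0.809 0.073]
spice_jar 0.95 [229.7, 182.1, 16.8, 37.4] 451 c 238 200 z0 [0.6   0.474]
pink_tub 0.77 [361.6, 286.7, 49.1, 49.8] 1913 c 383 311 z0 [ 0.634 -0.303]
pink_tub 0.64 [208.5, 208.0, 21.9, 26.1] 556 c 219 221 z0 [0.485 0.361]
wrist campos [0.046 0.555 0.373]
```

View pics/scene0.png

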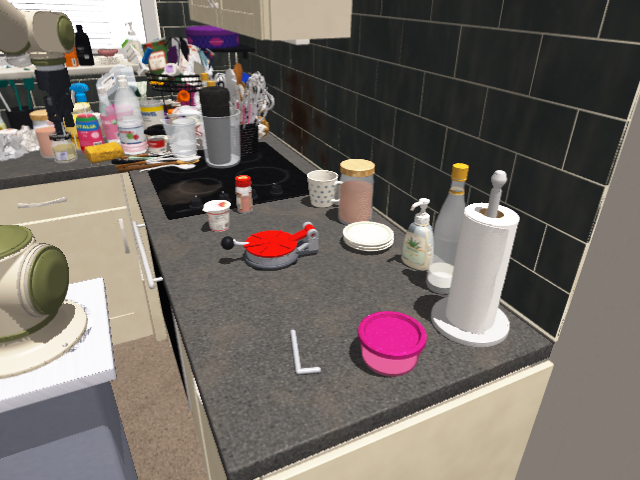

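View pics/side0.png

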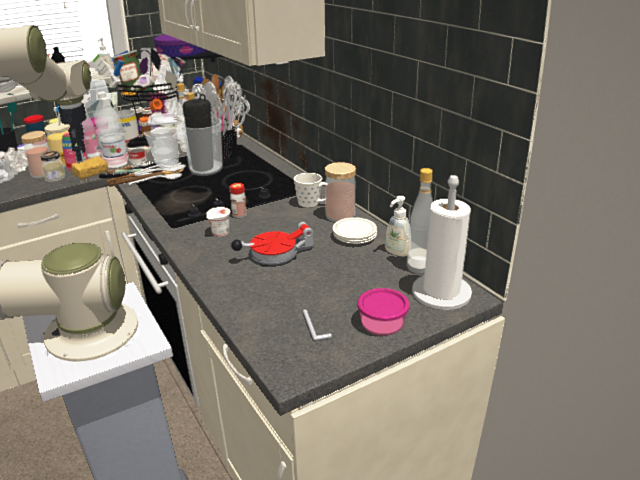

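The scene image shows the knob at (227,243), the hinge at (312,238), and the pin with its tip at (293,331), bend at (300,371) and short end at (319,370). The side image has the knob at (237,245).

```bash
python3 - <<'E'
from h import *
C=cam('scene');S=cam('side')
f=lambda C,l,z:print(np.round(onz(C,l,z),3).tolist())
f(C,[[227,243],[312,238]],.056); f(S,[[237,245],[307,237]],.056)
f(C,[[293,332],[299.5,371],[319,370]],.005);f(S,[[306,311],[317,337],[330,336]],.005)
p=arm.camera_params('wrist');print(np.round(p['T_tool_cam'],3),p['fx'],p['cx'],p['cy'],p['k1'])
f(C,[218,230],0);f(C,[367,248],0);f(C,[391,370],0);f(C,[244,212],0)
E
```

```text
[[0.431, 0.091, 0.056], [0.624, 0.031, 0.056]]
[[0.433, 0.092, 0.056], [0.616, 0.026, 0.056]]
[[0.472, -0.211, 0.005], [0.442, -0.31, 0.005], [0.474, -0.322, 0.005]]
[[0.474, -0.21, 0.005], [0.445, -0.309, 0.005], [0.472, -0.322, 0.005]]
[[ 0.001 -0.945 -0.328  0.085]
 [ 1.     0.001 -0.     0.   ]
 [ 0.001 -0.328  0.945 -0.12 ]
 [ 0.     0.     0.     1.   ]] 395.2190825011605 327.9674010683226 238.2633177521318 -0.07304064669851293
[[0.452, 0.271, 0.0]]
[[0.773, 0.016, 0.0]]
[[0.591, -0.37, 0.0]]
[[0.551, 0.352, 0.0]]
```

>>> step_arm([
  [0.94,-1,0.06],
  [0.94,-1,0.06],
  [0.94,-1,0.06],
  [0.94,-1,0.06],
  [0.94,-1,0.06],
  [0.94,-1,0.06],
  [0.94,-1,0.06],
  [0.94,-1,0.06],
  [0.94,-1,0.06],
  [0.94,-1,0.06],
  [0.94,-1,0.06],
  [0.94,-1,0.06],
], roll=[-1,-1,-1,-1,-1,-1,-1,-1,-1,-1,-1,-1])

```text
clock: 2.55
eef_pos: [0.5407, 0.096, 0.2798]
tcp_rot: [0.0, 0.786, 0.618, 0.0]
ft_force: [1.0, 0.0, -0.6]
grip_width: 0.0855
grasp_force: 0.0
```

>>> step_arm([
  [0,0,0],
  [0,0,0],
  [0,0,0],
  [0,0,0],
  [0,0,0],
  [0,0,0],
  [0,0,0],
], roll=[-0.038,-0.038,-0.038,-0.038,-0.038,-0.038,-0.038])

```text
clock: 3.25
eef_pos: [0.5394, 0.0982, 0.2796]
tcp_rot: [0.0, 0.804, 0.595, 0.0]
ft_force: [-0.7, -0.2, -0.0]
grip_width: 0.0853
grasp_force: 0.0
```

```bash
python3 - <<'E'
from h import *
C=cam('wrist'); im=arm.snapshot('wrist'); save(im,'w1.png'); s=arm.sense(); print(s['eef_pos'],s['tcp_rot'],s['joint_positions'],s['clock'])
import pickle; pickle.dump(C,open('/tmp/w1.pkl','wb'))
for th in ['press_base','lid','base_hinge','knob']:
    for d in arm.silhouettes('wrist',th)[:2]: print(th,round(d['p'],2),d['extent'])
E
```

```text
[0.53945272 0.09811314 0.27960228] [2.26047805e-05 8.03623982e-01 5.95137373e-01 4.55450917e-05] [-3.60735466e-02  3.60312976e-01  1.25239734e+00  2.14974960e-05
  1.52878294e+00  2.59848717e-01] 3.3
press_base 0.97 [269.8, 141.5, 187.0, 96.6]
lid 0.83 [200.9, 149.1, 251.6, 127.8]
base_hinge 0.87 [270.1, 140.9, 185.6, 98.5]
knob 0.69 [202.1, 150.1, 247.3, 130.2]
```

View pics/w1.png

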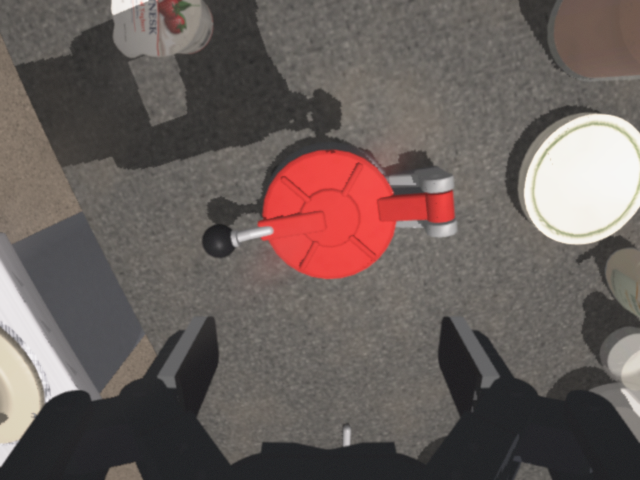

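The wrist image shows the knob at (219,240), the lugs around (435,180) and (441,229), and the red lid lug at (440,206). The pin is not in view.

```bash
python3 - <<'E'
from h import *
import pickle; C=pickle.load(open('/tmp/w1.pkl','rb'))
im=cv2.imread('pics/w1.png')
hsv=cv2.cvtColor(im,cv2.COLOR_BGR2HSV)
# knob circle
m=((hsv[:,:,2]<45)[215:265,195:240]).astype(np.uint8); n,l,st,ce=cv2.connectedComponentsWithStats(m); i=1+st[1:,4].argmax(); print('knob',st[i],ce[i]+[195,215])
k=onz(C,ce[i]+[195,215],.056)[0]; print(k)
# red disc centre, top z .042
red=((hsv[:,:,1]>150)&((hsv[:,:,0]<8)|(hsv[:,:,0]>172))).astype(np.uint8)
red[:140]=0;red[290:]=0
r2=red.copy();r2[:,385:]=0
cnt=max(cv2.findContours(cv2.morphologyEx(r2,cv2.MORPH_OPEN,np.ones((25,25))),0,1)[0],key=cv2.contourArea)
e=cv2.fitEllipse(cnt);print(e); print(onz(C,e[0],.04))
c=cv2.resize(im[150:260,380:480],None,fx=7,fy=5.4,interpolation=cv2.INTER_CUBIC)
c=cv2.resize(im[160:250,390:470],(640,720),interpolation=cv2.INTER_CUBIC)[:600]
cv2.imwrite('pics/lug1.png',c)
# model overlay prediction
d=onz(C,e[0],.04)[0]-k; print('yaw',np.degrees(np.arctan2(d[1],d[0])))
E
```

```text
knob [  8   9  31  31 406] [216.82758621 235.54679803]
[0.43157592 0.09732538 0.056     ]
((327.3194580078125, 213.31272888183594), (123.80427551269531, 129.48513793945312), 171.26380920410156)
[[0.53408697 0.08360705 0.04      ]]
yaw -7.6222040784850735
```

View pics/lug1.png

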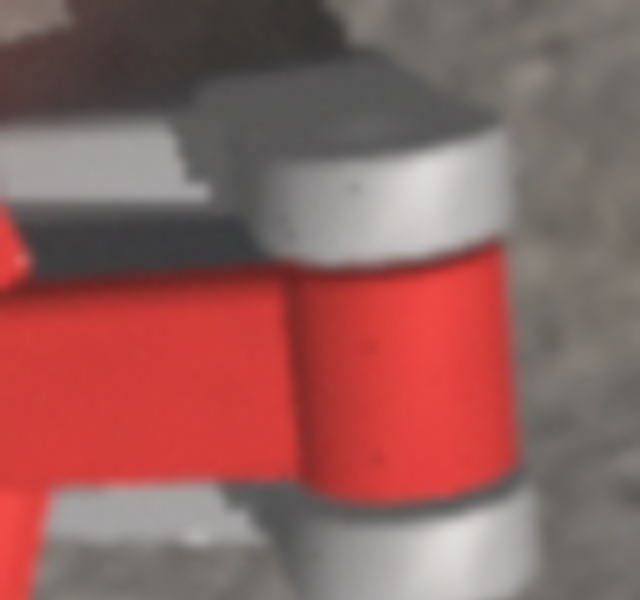

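The crop shows the red lid lug between the two grey base lugs. The lid lug's silhouette edges lie at about columns 427-453 at the top and 428-455 at the bottom, with its middle at (440.7,205.5).

```bash
python3 - <<'E'
from h import *
import pickle; C=pickle.load(open('/tmp/w1.pkl','rb'))
P=onz(C,[[218.7,240],[440.7,205.5],[439.9,191.8],[441.5,219.1]],.056);print(P)
d=P[1]-P[0];print(np.linalg.norm(d),np.degrees(np.arctan2(d[1],d[0])))
E
```

```text
[[0.43159909 0.09275738 0.056     ]
 [0.63526352 0.06530425 0.056     ]
 [0.63714173 0.07786689 0.056     ]
 [0.63337985 0.052543   0.056     ]]
0.20550639201541324 -7.676962743150031
```

>>> step_arm([
  [-0.18,-0.77,-0.2],
  [-0.18,-0.77,-0.2],
  [-0.18,-0.77,-0.2],
  [-0.18,-0.77,-0.2],
  [-0.18,-0.77,-0.2],
  [-0.18,-0.77,-0.2],
  [-0.18,-0.77,-0.2],
  [-0.18,-0.77,-0.2],
  [-0.18,-0.77,-0.2],
  [-0.18,-0.77,-0.2],
  [-0.18,-0.77,-0.2],
  [-0.18,-0.77,-0.2],
], roll=[0,0,0,0,0,0,0,0,0,0,0,0])

```text
clock: 4.7
eef_pos: [0.4501, -0.2859, 0.1801]
tcp_rot: [0.0, 0.803, 0.596, 0.0]
ft_force: [0.2, 0.4, -0.1]
grip_width: 0.0851
grasp_force: 0.0
```

```bash
python3 - <<'E'
from h import *
C=cam('wrist'); im=arm.snapshot('wrist'); save(im,'w2.png'); s=arm.sense(); print(s['eef_pos'],s['tcp_rot'],s['clock'])
import pickle; pickle.dump(C,open('/tmp/w2.pkl','wb'))
for d in arm.silhouettes('wrist','pin')[:2]:
    print(round(d['p'],2),d['extent'],d['pixels'].sum())
    v,u=np.nonzero(d['pixels']); q=onz(C,np.c_[u,v],.005)[:,:2]; (c,sz,a)=cv2.minAreaRect(q.astype(np.float32)*1000); print(c,sz,a)
print(proj(C,[[.473,-.2105,.005],[.4435,-.3095,.005],[.473,-.322,.005]]))
E
```

```text
[ 0.45009359 -0.28589563  0.18005401] [3.40889870e-04 8.03225252e-01 5.95675303e-01 1.09319745e-04] 4.75
0.56 [317.9, 103.9, 53.1, 151.3] 2361
(469.8906555175781, -264.687255859375) (114.63874816894531, 43.2172737121582) 73.12499237060547
[[328.18348468 110.62931176]
 [328.7436054  246.07925503]
 [368.58399522 250.06859202]]
```

View pics/w2.png

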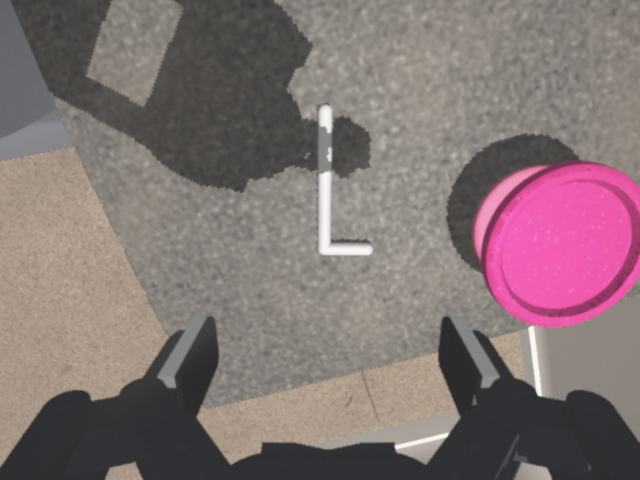

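The wrist image has the pin's tip at (325,104), bend at (325,249) and short end at (372,249), about 2 mm off the first estimate. I'll descend with the jaws partly closed.

>>> step_arm([
  [-0.009,-0.004,-0.1],
  [-0.009,-0.004,-0.2],
  [-0.009,-0.004,-0.28],
  [-0.009,-0.004,-0.28],
  [-0.009,-0.004,-0.288],
  [-0.009,-0.004,-0.292],
  [-0.009,-0.004,-0.296],
  [-0.009,-0.004,-0.3],
], roll=[0,0,0,0,0,0,0,0], jaw=0.7, grip_force=60)

```text
clock: 5.6
eef_pos: [0.4455, -0.2895, 0.0307]
tcp_rot: [0.001, 0.804, 0.595, 0.0]
ft_force: [0.3, -0.4, 0.3]
grip_width: 0.0258
grasp_force: 0.0
```

>>> step_arm([
  [0,0,-0.004],
  [0,0,-0.008],
  [0,0,-0.008],
], roll=[0,0,0])

```text
clock: 5.9
eef_pos: [0.445, -0.2891, 0.0254]
tcp_rot: [-0.0, 0.804, 0.595, -0.0]
ft_force: [0.8, 0.0, 0.3]
grip_width: 0.0256
grasp_force: 0.0
```

>>> step_arm([
  [0,0,0],
  [0,0,0],
  [0,0,0],
  [0,0,0],
  [0,0,0],
], roll=[0,0,0,0,0], jaw=1, grip_force=80)

```text
clock: 6.4
eef_pos: [0.4452, -0.2892, 0.0258]
tcp_rot: [0.0, 0.804, 0.595, 0.0]
ft_force: [-1.2, 0.3, 5.2]
grip_width: 0.0059
grasp_force: 78.6
```

>>> step_arm([
  [0,0,0],
  [0,0,0],
  [0,0,-0.003],
  [0,0,-0.006],
  [0,0,-0.006],
], roll=[0,0,0,0,0], jaw=0.75)

```text
clock: 6.9
eef_pos: [0.445, -0.2891, 0.0223]
tcp_rot: [-0.0, 0.804, 0.595, -0.0]
ft_force: [-1.0, 0.1, -0.3]
grip_width: 0.0213
grasp_force: 0.0
```

>>> step_arm([
  [0,0,0],
  [0,0,0],
  [0,0,0],
  [0,0,0],
], roll=[0,0,0,0], jaw=1)

```text
clock: 7.3
eef_pos: [0.4451, -0.2891, 0.0226]
tcp_rot: [0.0, 0.804, 0.595, 0.0]
ft_force: [-0.8, 1.3, 4.2]
grip_width: 0.0063
grasp_force: 78.5
```

>>> step_arm([
  [0,0,0.04],
  [0,0,0.1],
  [0.08,0.1,0.16],
  [0.16,0.2,0.16],
  [0.24,0.3,0.16],
  [0.3,0.4,0.16],
  [0.342,0.445,0.16],
  [0.342,0.445,0.16],
  [0.342,0.445,0.16],
  [0.342,0.445,0.16],
  [0.342,0.445,0.16],
], roll=[0,0,0,0.1,0.1,0.1,0.1,0.1,0.1,0.1,0.1])

```text
clock: 8.4
eef_pos: [0.6154, -0.0674, 0.1022]
tcp_rot: [-0.0, 0.755, 0.656, -0.0]
ft_force: [-0.5, 0.9, -1.2]
grip_width: 0.0062
grasp_force: 78.6
```

```bash
python3 - <<'E'
from h import *
C=cam('wrist'); im=arm.snapshot('wrist'); save(im,'w3.png'); s=arm.sense(); print(s['eef_pos'],s['tcp_rot'],s['clock'],s['grip_width'])
import pickle; pickle.dump((C,s['eef_pos'],s['tcp_rot']),open('/tmp/w3.pkl','wb'))
E
```

```text
[ 0.61546025 -0.06768025  0.10238701] [-2.42508593e-04  7.55119024e-01  6.55587628e-01 -2.51589624e-04] 8.45 0.00642095558020427
```

View pics/w3.png

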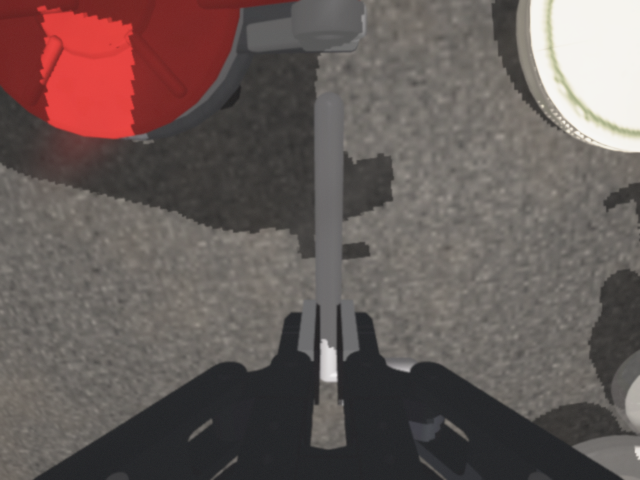

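The pin is held straight in the jaws with its axis at column 329 and tip at (329,94). The near lug spans columns 293-362 around row 25.

```bash
cat > meas.py <<'E'
from h import *
import pickle,sys
f=sys.argv[1]; C,p,q=pickle.load(open(f'/tmp/{f}.pkl','rb')); p=np.array(p)
Rt=Ro.from_quat([q[1],q[2],q[3],q[0]]).as_matrix(); tx,ty=Rt[:,0],Rt[:,1]
print('toolx ang',np.degrees(np.arctan2(tx[1],tx[0])))
g=cv2.cvtColor(cv2.imread(f'pics/{f}.png'),cv2.COLOR_BGR2GRAY).astype(int)
for r in eval(sys.argv[2]):
    row=cv2.GaussianBlur(g.astype(np.float32),(3,9),0)[r]; d=np.gradient(row); a,b=290,366
    top=sorted(range(a,b),key=lambda i:-abs(d[i]))[:8]; print(r,[(i,round(float(d[i]))) for i in sorted(top)])
E
python3 meas.py w3 '[20,30,40,110,140,170,200,230,260]'
python3 - <<'E'
from h import *; import pickle
C,p,q=pickle.load(open('/tmp/w3.pkl','rb')); p=np.array(p)
Rt=Ro.from_quat([q[1],q[2],q[3],q[0]]).as_matrix()
c=-C[1].T@C[2]
for uv in [[329,93],[329,96]]:
    v=onz(C,uv,0)[0]-c; vt=Rt.T@v; ct=Rt.T@(c-p); k=(.0875-ct[0])/vt[0]; print('tip tool',ct+k*vt,'world',c+k*v)
for zo in [.017]:
  L=np.array([0,0,1]);
  for x in [.02,.05,.08]: print(x,proj(C,(p+Rt@[x,0,.0173])[None]))
P=onz(C,[[327.5,25],[327.5,45]],.056);print(P)
# lateral
print('lat lug',[(Rt.T@(a-p))[:2] for a in P])
u=np.array([np.cos(np.radians(82.2)),np.sin(np.radians(82.2)),0]); h=np.array([.6345,.0653,.056])
ex=np.array([u[1],-u[0],0])
for s in [-.0145,.0145]: print(proj(C,np.array([h+s*ex-.0145*u,h+s*ex-.0265*u, h+[0,0,s]-.0265*u])))
E
```

```text
toolx ang 81.92845135759245
20 [(291, -2), (359, 4), (360, 12), (361, 17), (362, 12), (363, 1), (364, -8), (365, -11)]
30 [(291, -2), (292, -2), (360, 5), (361, 11), (362, 14), (363, 6), (364, -5), (365, -10)]
40 [(350, 4), (351, 5), (352, 5), (353, 5), (354, 4), (358, -3), (359, -4), (360, -3)]
110 [(312, 6), (313, 11), (314, 13), (315, 9), (316, 4), (344, 3), (345, 3), (363, -3)]
140 [(312, 6), (313, 12), (314, 14), (315, 10), (316, 5), (342, 5), (343, 6), (346, -4)]
170 [(313, 9), (314, 13), (315, 11), (316, 6), (341, -6), (342, -11), (343, -12), (344, -9)]
200 [(313, 7), (314, 13), (315, 13), (316, 8), (341, -7), (342, -10), (343, -8), (344, -4)]
230 [(290, -8), (313, 4), (314, 9), (315, 10), (316, 7), (317, 3), (341, 3), (342, 4)]
260 [(294, -2), (295, -3), (296, -3), (314, -3), (315, -3), (343, 3), (346, -3), (347, -3)]
tip tool [ 8.75000000e-02 -1.63794516e-05 -6.66078769e-03] world [0.62773452 0.01895499 0.10904239]
tip tool [8.75000000e-02 9.32991202e-05 5.35348922e-02] world [0.6278011  0.01894177 0.04884664]
0.02 [[328.59249188 281.37203334]]
0.05 [[328.72785922 205.0574686 ]]
0.08 [[328.87756355 117.99029492]]
[[0.63083622 0.04480688 0.056     ]
 [0.62983512 0.03770709 0.056     ]]
lat lug [array([ 0.11353459, -0.00053833]), array([ 0.10636457, -0.00053264])]
[[291.35256719   7.43774731]
 [292.16140032  41.1984504 ]
 [329.65883923  45.93390466]]
[[368.01467616   7.14269257]
 [367.36820299  40.91641126]
 [329.88272136  34.91358397]]
```

```bash
python3 - <<'E'
from h import *; import pickle
u=np.array([np.cos(np.radians(82.2)),np.sin(np.radians(82.2)),0]); h=np.array([.6345,.0653,.056]); ex=np.array([u[1],-u[0],0]); t=np.linspace(0,2*np.pi,73)
def draw(im,C,o,s,col):
    for r,ys in [(.0145,(-.0265,-.0145,.0145,.0265)),(.006,(-.0265,)),(.013,(-.013,.013))]:
        for y in ys:
            q=proj(C,h+y*u+r*np.outer(np.cos(t),ex)+r*np.outer(np.sin(t),[0,0,1]))
            cv2.polylines(im,[np.int32((q-o)*s)],True,col,1)
C3=pickle.load(open('/tmp/w3.pkl','rb'))[0]; C1=pickle.load(open('/tmp/w1.pkl','rb'))
a=cv2.imread('pics/w3.png')[0:110,265:385]; a=cv2.convertScaleAbs(a,alpha=1.6); a=cv2.resize(a,None,fx=4,fy=4,interpolation=cv2.INTER_CUBIC); 
b=cv2.imread('pics/w1.png')[155:245,400:470]; b=cv2.resize(b,None,fx=4.5,fy=4.5,interpolation=cv2.INTER_CUBIC)
draw(a,C3,np.array([265,0]),4,(0,255,0)); draw(b,C1,np.array([400,155]),4.5,(0,255,0))
o=np.zeros((440,480+315,3),np.uint8); o[:,:480]=a; o[:405,480:]=b; cv2.imwrite('pics/ov.png',o)
E
```

```text
(no output)
```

View pics/ov.png

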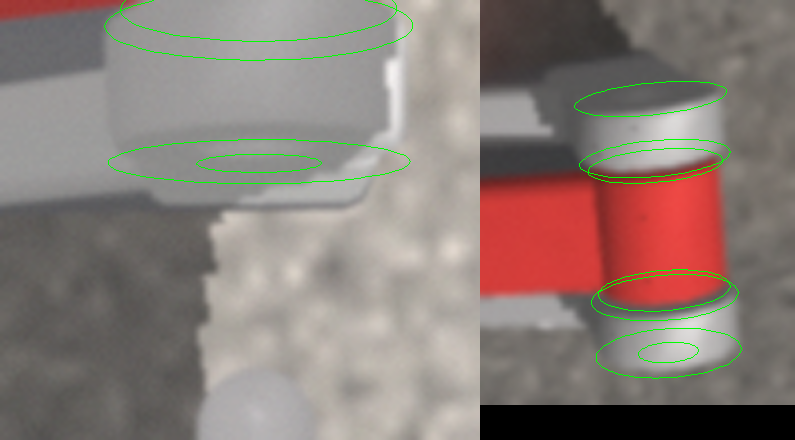

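The overlay shows the real lug about 0.6 mm left of my model, with its middle at column 328.0 and the pin axis at 328.3, so the pin is lined up. I'll lower the pin to bore height and advance slowly.

>>> step_arm([
  [0,0,-0.03],
  [0,0,-0.0574],
  [0,0,-0.0574],
  [0,0,-0.0574],
], roll=[0,0,0,0])

```text
clock: 8.85
eef_pos: [0.6159, -0.0671, 0.0737]
tcp_rot: [-0.0, 0.755, 0.656, -0.0]
ft_force: [0.6, -0.6, -1.2]
grip_width: 0.0061
grasp_force: 78.6
```

>>> step_arm([
  [0.001,0.01,0],
  [0.002,0.02,0],
  [0.004,0.03,0],
  [0.005,0.04,0],
  [0.006,0.047,0],
  [0.007,0.052,0],
  [0.007,0.052,0],
], roll=[0,0,0,0,0,0,0])

```text
clock: 9.55
eef_pos: [0.6196, -0.0403, 0.0738]
tcp_rot: [-0.0, 0.754, 0.656, 0.0]
ft_force: [0.6, -0.6, -0.6]
grip_width: 0.0063
grasp_force: 78.6
```

>>> step_arm([
  [0.001,0.007,0],
  [0.002,0.014,0],
  [0.003,0.02,0],
  [0.004,0.026,0],
  [0.005,0.032,0],
  [0.005,0.032,0],
], roll=[0,0,0,0,0,0])

```text
clock: 10.15
eef_pos: [0.6221, -0.0242, 0.0738]
tcp_rot: [-0.0, 0.754, 0.656, 0.0]
ft_force: [-0.5, 0.3, -0.4]
grip_width: 0.0061
grasp_force: 78.6
```

>>> step_arm([
  [0.001,0.007,0],
  [0.002,0.014,0],
  [0.003,0.02,0],
  [0.004,0.026,0],
  [0.0045,0.032,0],
  [0.005,0.038,0],
  [0.005,0.04,0],
  [0.005,0.04,0],
], roll=[0,0,0,0,0,0,0,0])

```text
clock: 10.95
eef_pos: [0.6246, -0.0044, 0.0738]
tcp_rot: [-0.0, 0.755, 0.656, -0.0]
ft_force: [0.9, -0.6, -1.1]
grip_width: 0.0064
grasp_force: 78.6
```

>>> step_arm([
  [0.001,0.007,0],
  [0.002,0.014,0],
  [0.003,0.02,0],
  [0.004,0.026,0],
  [0.0045,0.032,0],
  [0.005,0.038,0],
  [0.006,0.044,0],
  [0.006,0.044,0],
], roll=[0,0,0,0,0,0,0,0])

```text
clock: 11.75
eef_pos: [0.6276, 0.0178, 0.0738]
tcp_rot: [-0.0, 0.754, 0.656, 0.0]
ft_force: [-1.0, 1.4, -2.2]
grip_width: 0.0062
grasp_force: 78.6
```

```bash
python3 - <<'E'
from h import *
C=cam('wrist'); im=arm.snapshot('wrist'); s=arm.sense(); print(s['eef_pos'],s['clock'],s['ft_force'])
b=arm.snapshot('scene')[200:290,210:340]
o=np.zeros((600,800,3),np.uint8); o[:360,:480]=cv2.resize(im,(480,360)); o[360:,:347]=cv2.resize(b,(347,240),interpolation=cv2.INTER_CUBIC); save(o,'w4.png')
E
```

```text
[0.62758976 0.01755979 0.07382931] 11.8 [ 0.00401664  0.33335688 -0.92179838]
```

View pics/w4.png

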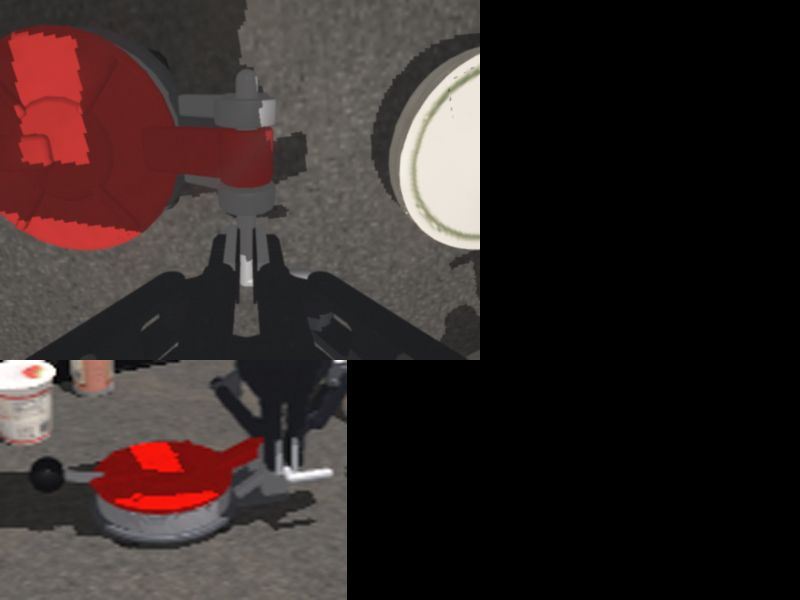

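The wrist view shows the pin through all three lugs, with its tip standing out beyond the far lug at (247,75) in the composite. I'll push it 5 mm further, then release and rise.

>>> step_arm([
  [0.0007,0.005,0],
  [0.0014,0.01,0],
  [0.0014,0.01,0],
], roll=[0,0,0])

```text
clock: 12.15
eef_pos: [0.6283, 0.0227, 0.0738]
tcp_rot: [-0.0, 0.755, 0.656, 0.0]
ft_force: [-0.2, -0.0, -1.7]
grip_width: 0.006
grasp_force: 78.6
```

>>> step_arm([
  [0,0,0],
  [0,0,0],
  [0,0,0],
  [0,0,0.04],
  [0,0,0.1],
  [0,0,0.2],
  [0,0,0.2],
  [0,0,0.2],
], roll=[0,0,0,0,0,0,0,0], jaw=0.75)

```text
clock: 12.95
eef_pos: [0.6285, 0.0223, 0.1749]
tcp_rot: [0.001, 0.755, 0.656, 0.001]
ft_force: [0.3, 0.0, -0.6]
grip_width: 0.0215
grasp_force: 0.0
```

>>> step_arm([
  [-0.05,0.02,0],
  [-0.1,0.05,0],
  [-0.2,0.1,0],
  [-0.3,0.12,0],
  [-0.393,0.142,0],
  [-0.393,0.142,0],
  [-0.393,0.142,0],
  [-0.393,0.142,0],
  [-0.393,0.142,0],
  [-0.393,0.142,0],
  [-0.393,0.142,0],
  [-0.393,0.142,0],
], roll=[1,1,1,1,1,1,1,1,1,1,1,1], jaw=0)

```text
clock: 14.15
eef_pos: [0.4312, 0.0934, 0.1728]
tcp_rot: [-0.001, 0.069, 0.998, -0.0]
ft_force: [-0.4, -0.5, 1.0]
grip_width: 0.0855
grasp_force: 0.0
```

```bash
python3 - <<'E'
from h import *
C=cam('wrist'); im=arm.snapshot('wrist'); s=arm.sense(); print(s['eef_pos'],s['tcp_rot'],s['clock'],s['joint_positions'])
k=proj(C,[[.4318,.0931,.056]]); print(k)
cv2.imwrite('pics/w5.png',im[:,:,::-1])
g=cv2.cvtColor(im,cv2.COLOR_RGB2GRAY); x,y=np.int32(k[0]); c=g[max(0,y-70):y+70,max(0,x-70):x+70]
print(cv2.HoughCircles(cv2.medianBlur(c,3),cv2.HOUGH_GRADIENT,1,200,param1=80,param2=12,minRadius=18,maxRadius=40),x,y, 395*.016/np.linalg.norm(np.array([.4318,.0931,.056])+C[1].T@C[2]))
E
```

```text
[0.43126635 0.09336846 0.17291152] [-1.07868627e-03  7.05544906e-02  9.97507343e-01 -2.53123610e-05] 14.2 [-5.63172630e-02  2.79626882e-01  1.71417971e+00 -2.16698129e-05
  1.14994394e+00 -1.48587832e+00]
[[327.72957042 243.79292117]]
[[[69.5 71.5 25.4]]] 327 243 25.098483414317613
```

View pics/w5.png

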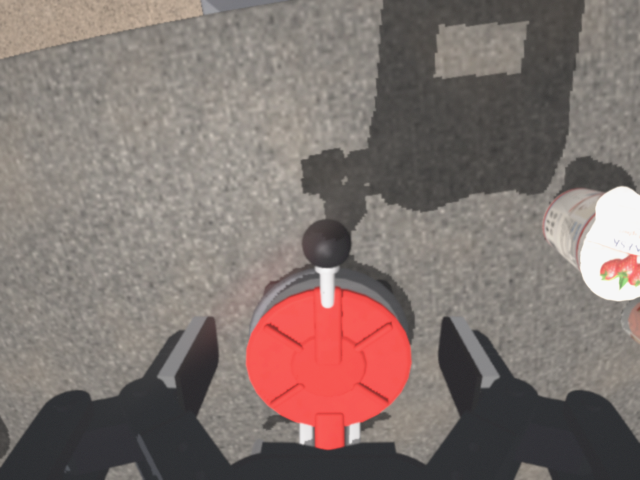

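The knob shows at (327,244), within a pixel of the prediction, and nothing stands beside it. I'll descend and grip it.

>>> step_arm([
  [0,0,-0.09],
  [0,0,-0.17],
  [0,0,-0.21],
  [0,0,-0.222],
  [0,0,-0.222],
], roll=[0,0,0,0,0])

```text
clock: 14.7
eef_pos: [0.4316, 0.0934, 0.0624]
tcp_rot: [-0.001, 0.07, 0.998, -0.0]
ft_force: [0.6, 1.1, 0.5]
grip_width: 0.0853
grasp_force: 0.0
```

>>> step_arm([
  [0,0,0],
  [0,0,0],
  [0,0,0],
  [0,0,0],
  [0,0,0],
  [0,0,0],
], roll=[0,0,0,0,0,0], jaw=1, grip_force=50)

```text
clock: 15.3
eef_pos: [0.432, 0.0934, 0.0635]
tcp_rot: [0.001, 0.07, 0.998, -0.0]
ft_force: [-0.8, -0.3, 6.6]
grip_width: 0.0298
grasp_force: 48.7
```

>>> step_arm([
  [0,0,0.018],
  [0.0016,0,0.0356],
  [0.0035,0,0.053],
  [0.006,-0.001,0.071],
  [0.0138,-0.002,0.1056],
  [0.024,-0.003,0.14],
  [0.0379,-0.005,0.1724],
  [0.054,-0.007,0.204],
  [0.054,-0.007,0.204],
], roll=[0,0,0,0,0,0,0,0,0])

```text
clock: 16.2
eef_pos: [0.4603, 0.0897, 0.1667]
tcp_rot: [0.002, 0.07, 0.998, 0.0]
ft_force: [1.9, -0.3, -5.6]
grip_width: 0.0295
grasp_force: 49.7
```

>>> step_arm([
  [0.0191,-0.003,0.03],
  [0.0405,-0.006,0.058],
  [0.0644,-0.009,0.0845],
  [0.09,-0.013,0.1085],
  [0.1183,-0.017,0.13],
  [0.148,-0.021,0.149],
  [0.148,-0.021,0.149],
  [0.148,-0.021,0.149],
], roll=[0,0,0,0,0,0,0,0])

```text
clock: 17.0
eef_pos: [0.5317, 0.0795, 0.238]
tcp_rot: [-0.001, 0.07, 0.998, 0.0]
ft_force: [0.2, -0.1, -6.4]
grip_width: 0.0292
grasp_force: 49.8
```

```bash
python3 - <<'E'
from h import *
s=arm.sense(); print(s['eef_pos'],s['ft_force'],s['grip_width'],s['clock'],s['joint_positions'])
im=arm.snapshot('scene'); b=im[150:290,200:380]; c=arm.snapshot('side')[150:290,200:380]
o=np.vstack([cv2.resize(b,(380,296),interpolation=cv2.INTER_CUBIC),cv2.resize(c,(380,296),interpolation=cv2.INTER_CUBIC)]);
o2=np.zeros((592,790,3),np.uint8);o2[:,:380]=o; o2[:308,380:]=cv2.resize(arm.snapshot('wrist'),(410,308)); save(o2,'w6.png')
h=np.array([.6339,.0654,.056]); ex=np.array([.9905,-.137,0])
# knob depth below TCP fixed from the grasp
k=np.array(s['eef_pos'])-[0,0,.0068]; d=h-k; print('angle',np.degrees(np.arctan2(-d[2],d@ex)),'r',np.hypot(d[2],d@ex))
E
```

```text
[0.5317339  0.07950338 0.23799487] [ 0.17965529 -0.10421708 -6.43695616] 0.02923432541051505 17.0 [-7.19242852e-02  3.71833497e-01  1.35723258e+00  4.05892005e-05
  1.41540263e+00 -1.50330081e+00]
angle 59.51699395652954 r 0.2032942698675008
```

View pics/w6.png

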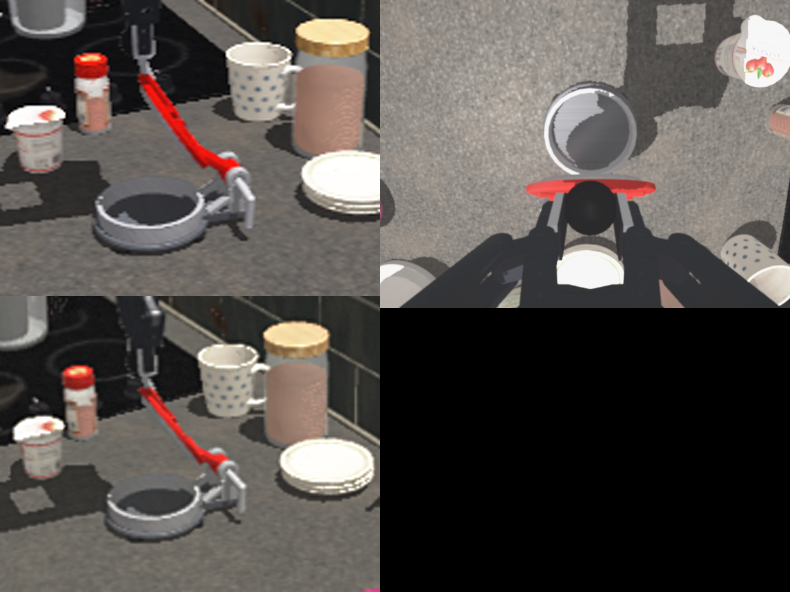

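The lid stands open at about 59.5°, held by the knob, and the short leg of the pin hangs down at the hinge. I'll add a small nudge, settle, and hand in.

>>> step_arm([
  [0.0022,-0.0003,0.0014],
  [0.0022,-0.0003,0.0014],
  [0.0022,-0.0003,0.0014],
  [0.0022,-0.0003,0.0014],
  [0.0022,-0.0003,0.0014],
], roll=[0,0,0,0,0])

```text
clock: 17.65
eef_pos: [0.5338, 0.0792, 0.24]
tcp_rot: [-0.0, 0.07, 0.998, 0.0]
ft_force: [1.2, -0.4, -5.8]
grip_width: 0.0291
grasp_force: 49.8
```

```bash
python3 -c "
from workcell import arm
s=arm.sense();print(s['eef_pos'],s['ft_force'],s['grip_width']);print(arm.close_job())"
```

```text
[0.53383114 0.07922523 0.24002207] [ 1.15480057 -0.44379815 -5.762188  ] 0.029057656099694837
the job is handed in; nothing more can be done
None
```

The job is handed in at 17.7 s: the pin is through all three hinge lugs with its tip out on the far side, the gripper is holding the lid by the knob at about 60° (from the arm's pose), and the tubs, plates and spice jar were not touched.

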